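# Wedge a carton up to the height gauge

## Robot

A 7-joint arm with a two-finger parallel gripper is mounted at the origin on a cart in front of the work surface, level with it; the furniture and walls round the work are solid. World frame = base frame: x ahead of the robot, y to its left, z up, the work surface at z = 0. Lengths are in m, angles in rad, forces in N, time in s.
With the tool pointing down it reaches from about 0.4 to 0.85 m from the base axis. Payload 4.5 kg.
Tool frame: the origin (TCP) lies at the very end of the fingers, on their centre line; the grasp point (between the pads) lies 19 mm behind it (hold_point_z is the distance from the TCP to the grasp point, in m); x points along the fingers, y is the direction in which the jaws open and shut, and the axes are right-handed (so a half turn about x gives the same grasp; the last joint's range is limited). The gripper opens to 85 mm and grips with 20 to 120 N. Pads are 22 mm wide; open, the fingers measure 114 mm over their backs; the gripper's body (76 mm by 85 mm) begins 54 mm behind the grasp point. The pads swing forward as they close: fully open they stand 13 mm farther back than shut.
Start: joints at [-1.077, 0.689, -0.195, 1.565, 0.157, 0.902, -0.215], TCP at [0.277, 0.56, 0.231] pointing down, gripper open.
Joint ranges: [-3.01, 3.01], [-0.46, 2.08], [-1.47, 1.51], [0.13, 2.56], [-1, 4.14], [0.04, 2.09], [-2.66, 2.66]. Speed limits (rad/s): [2.57, 2.57, 3.14, 3.14, 3.14, 3.14, 3.14].

## Interface

Orientations are given as [roll, pitch, yaw] about the fixed x, y, z axes, in that order (R = Rz(yaw) Ry(pitch) Rx(roll)).
In Python, from rig import * gives the robot as it stands. The module is installed in compiled form; this text tells all that it offers.
- The arm moves only by the shell command python3 -m jog 'ROWS'. ROWS is JSON, a list of rows, each a list of 5 numbers: the shift along the tool's x, y, z in cm, then the turn about the tool's x in degrees, then the gripper's target within -1 to 1 (fully open at 1, half-way at 0, shut at -1). In form: [[tx, ty, tz, yaw, hand], ...]. A call has 1 to 10 rows; each row is the pose to reach, as a shift and turn from the pose measured when the call began, along the tool's axes at that moment; what a row does not reach only later rows make up. A row lasts 1/12 s, in which the tool goes at most 41.7 mm and 7.16 degrees, less where a joint would pass 70% of its speed; a pose out of reach is approached as far as the arm can. A call with a gripper value outside its range is refused whole. The fingers move at their own pace and stop on an object; the grip force is fixed at half the most. Time passes only in rows, so rows that repeat a pose let the fingers close. It gives the time, the measured TCP pose, the force and the opening at its end, in the units of the state.
- sense(): the state, without advancing time (a new reading comes with each control period).
- snapshot(name): name is "scene" or "top" or "wrist"; returns the picture (400x640x3 uint8, blue, green, red); there is no depth.
- camera_model(name): a dict with "mtx" (3x3 intrinsics, pixels), "rvec" (rotation vector, rad) and "tvec" (3), from world to camera coordinates, as OpenCV has them. Camera axes: x right, y down, z forward; pixel columns grow to the right and rows downward; lengths in m; the calibration is good to about 2 mm. A picture is of the moment at which its call begins: read the wrist's pose just before it. camera_model takes no time and is no camera call; for the wrist camera it gives the pose at the moment of the call.
- hand_in(): hands the job in, once; it reports no verdict.
Trained networks look in the newest picture that a camera, given by its name, has taken for a name from the list of things; names that differ only in an ending like _2 or _b are one class to them, and where a whole thing is asked for, a point or a joint stands for the part that bears it (a point fixed in the world has none). Each returns a list of dicts, best first, with "conf" (0 to 1); they miss things now and then, are a little off and sometimes report something else, mostly with a low value. They report only what shows in the picture. A call takes as long as a camera call.
- recognise(camera, target): "location" ([x, y, z] in m, in world coordinates, good to about 4 mm: the middle of the surface that is visible of it).
- regions_of(camera, target): "pixels" (400x640 bool, what is visible of it).
- tip_of(camera, target): "location" ([x, y, z] in m, in world coordinates, good to about 4 mm: a listed point, or the origin of a listed thing).
The state is a dict: "clock": time; "joints": joint angles; "qvel": joint speeds; "tau": joint torques, N m; "tcp_pos": TCP position; "eef_rot": TCP orientation; "contact_force": force on the tool from outside, world axes, zero at the start; "torque": the same for the moment, N m; "gripper_width": finger opening in m.
Only numpy, scipy, OpenCV 4.12 (cv2) and the standard library are available. Lean on these libraries where they do the work, as an engineer would, in place of code of your own. Each camera call takes 0.05 s, during which the arm holds its last target.

## Task

Take the long wooden wedge by its upright handle, enter it nose first into the open channel of the lifting stand, and slide it in under the platform's roller until the carton on the platform has risen and bears snugly, with some 5 to 10 N, against the gauge foot above it. Stop there and let go, leaving the wedge in place lying flat: the carton must only be nipped lightly, not crushed. Lift it with the wedge alone, never touching the carton, and leave the other things on the table alone.

Things in the scene. Friction and masses are not known exactly. Their poses are not given: they have to be found in the camera images.
- stand: Grey lifting stand fixed to the table, about 134 x 165 mm. Origin on the table at its centre. Two guide rails 22 mm high along its y axis leave a channel 46 mm wide centred on x = 0 (its floor is the table), parallel up to y = +62 mm, then flaring to a mouth about 60 mm wide at y = +82 mm. The wedge goes in there, towards -y. The channel's closed end is at y = -78 mm.
- platform (a joint): Height (m) of the stand's aluminium platform above its rest; 0 = down. It slides straight up and sinks if not held (0.35 kg). 94 x 130 mm, reaching to y = +65 mm of the stand; top 34 mm above the table at rest. The push on the wedge is about 4 to 12 N, steady, while it lifts; once the carton meets the gauge foot (stiff spring, 10 N per mm, 3 mm travel) it climbs by 1 to 3 N per mm of wedge.
- roller (a point): Lowest point of the steel roller (18 mm diameter, 38 mm long, does not turn) fixed under the platform at x = 0, y = +45 mm of the stand; 10 mm above the table at rest. The wedge's slope runs under it and lifts the platform.
- carton: Filled carton lying on the platform, 78 x 117 x 58 mm high, 0.11 to 0.2 kg; origin at the centre of its underside. Over its middle hangs the gauge foot, a round steel foot 18 mm across on an arm from a post at the stand's +x side, 4 to 11 mm above the carton at the start: its height differs each time and is not measured, so the touch must be felt.
- wedge: Wooden wedge, 0.16 kg, waxed, self-locking, 195 x 40 mm, flat on the table. Origin at its underside below the handle's centre. Nose to its own -y, 180 mm from the origin; 4 mm thick there, growing evenly to 24 mm over 80 mm, then 24 mm to the blunt end 15 mm behind the origin. Goes in with axes parallel to the stand's, same way round. It settles a little when let go and loses about 1 N of press.
- wedge_grip (a point): Point to grip: centre of the wedge's upright handle, 46 mm above its underside. The handle is 24 mm wide (wedge x) and 28 mm long (wedge y) and ends 67 mm above the underside.
- wedge_nose (a point): Middle of the wedge's nose edge, 2 mm above its underside.
- glue_stick: Bystander: glue stick standing upright, 25 mm across, 95 mm high. Origin under its centre.
- rubber_stamp: Bystander: wooden hand stamp, 26 x 52 x 70 mm. Origin under its centre.
- clip_tray: Bystander: small open tray, 80 x 120 x 28 mm. Origin under its centre.
- calculator: Bystander: desk calculator, 118 x 72 x 17 mm. Origin under its centre.

How it is judged:
On the way, in this order (a step that is already met when the one before it is completed fails the run):
1. the wedge's nose is in the channel, flat and in line, with the platform still down (y of wedge_nose in the frame of stand between -0.02 and 0.066 m and x of wedge_nose in the frame of stand between -0.01 and 0.01 m and height (world z) of wedge_nose below 0.012 m and angle between the y axis of wedge and the y axis of stand, either way round below 0.2 rad and value of joint platform below 0.001 m), for 0.1 s.
2. the carton, lifted by the wedge, bears against the gauge foot, so that it presses on the platform with clearly more than its own weight (contact force between carton and stand above 3 N and value of joint platform above 0.003 m), for 0.1 s.
At the end, for the whole second after the job is handed in: The wedge lies flat (within 3 degrees) and in line (within 7 degrees) in the channel under the roller, the platform is raised, and the carton, level within 2 degrees, is nipped against the gauge foot: it presses on the platform with 3 to 20 N (its own weight alone is 1 to 2 N); all at rest (all of step 2 and contact force between carton and stand below 20 N and angle between carton's own z axis and vertical below 0.04 rad and angle between wedge's own z axis and vertical below 0.05 rad and height (world z) of wedge below 0.006 m and angle between the y axis of wedge and the y axis of stand, either way round below 0.12 rad and linear speed of each of carton, wedge below 0.01 m/s); the robot touches nothing.
It fails at once if the carton is crushed between platform and gauge foot (pressed with over 20 N) (contact force between carton and stand above 20 N).
It fails at once if the robot touches the carton (contact force between any of the fingers, the arm and carton above 0.5 N).
It fails at once if a bystander is moved more than 3 cm (distance of any of glue_stick, rubber_stamp, clip_tray, calculator from where it was at the start of the episode above 0.03 m).
It also fails if it takes over 69 s, if anything falls off the work surface, if the arm or the gripper's body presses on something with over 40 N, if the wrist force passes 120 N, or if a joint passes its speed limit or range.

## Working session

There is one attempt and no reset: what is moved stays moved. The work goes in short steps, Python scripts to look and compute and a shell command to move; the robot and the scene stay as the last step left them, time stands still between calls to the robot, and variables do not carry over. Pictures are saved under pics/ and viewed, and the job is handed in when it is done.

```bash
mkdir -p pics; python3 - <<'E'
from rig import *
import cv2
s=sense()
for k in s: print(k,s[k])
for c in ["scene","top","wrist"]:
    cv2.imwrite(f"pics/{c}0.png",snapshot(c))
for c in ["scene","top"]:
    for n in ["stand","roller","wedge","wedge_grip","wedge_nose","carton"]:
        print(c,n,[(d['conf'],d['location']) for d in tip_of(c,n)[:2]])
E
```

```text
clock 0.0
joints [-1.07720871  0.68997781 -0.19448004  1.56638436  0.15728784  0.90248648
 -0.21511022]
qvel [ 0.00085792  0.00140137 -0.00066631 -0.00189876 -0.00175258  0.00231187
 -0.00026995]
tau [ 6.15452700e-04 -5.39590967e+01 -1.26607496e+00 -1.58536685e+01
  9.13623342e-03  9.67700238e-03  9.54229591e-06]
tcp_pos [0.27711331 0.55946514 0.23047629]
eef_rot [-1.49123715  1.56892857 -1.95097937]
contact_force [ 0.04998252  0.95117215 -0.1813358 ]
torque [ 0.03422038 -0.05357311  0.06345485]
gripper_width 0.08521884980879978
scene stand [(0.71, [0.5401, -0.0692, 0.0033])]
scene roller [(0.56, [0.5436, -0.0226, 0.0091]), (0.29, [0.7778, 0.187, -0.0013])]
scene wedge [(0.8, [0.5625, 0.2837, 0.0021])]
scene wedge_grip [(0.96, [0.5714, 0.282, 0.0472])]
scene wedge_nose [(0.95, [0.6496, 0.1264, 0.0026]), (0.27, [0.5674, 0.2842, 0.0441])]
scene carton [(0.59, [0.5397, -0.0668, 0.0374]), (0.28, [0.5423, -0.0689, 0.0037])]
top stand [(0.25, [0.3943, -0.1264, 0.0021])]
top roller [(0.82, [0.5437, -0.0284, 0.0145])]
top wedge [(0.74, [0.5702, 0.2862, -0.0006])]
top wedge_grip [(0.81, [0.5659, 0.288, 0.049])]
top wedge_nose []
top carton [(0.68, [0.5399, -0.0713, 0.0306]), (0.66, [0.5432, -0.0228, 0.0096])]
```

View pics/scene0.png

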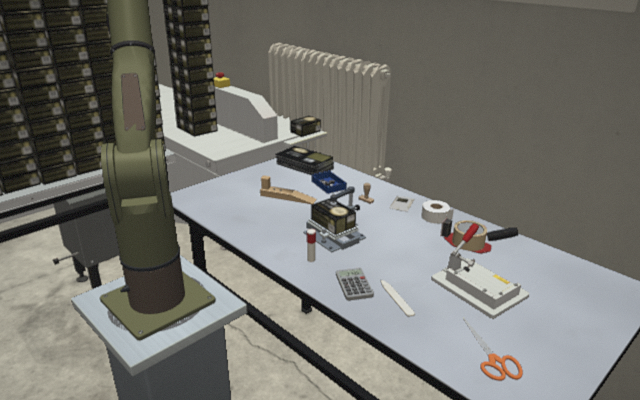

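View pics/top0.png

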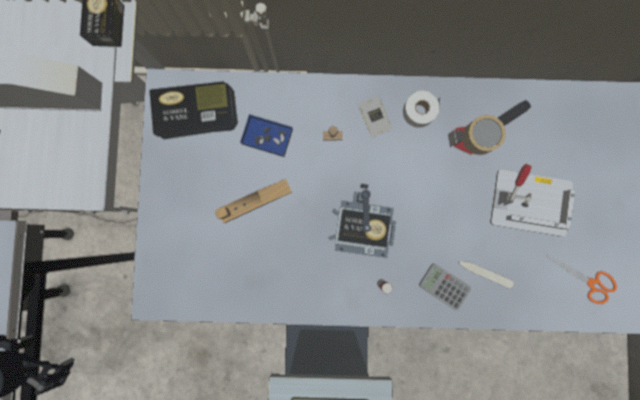

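View pics/wrist0.png

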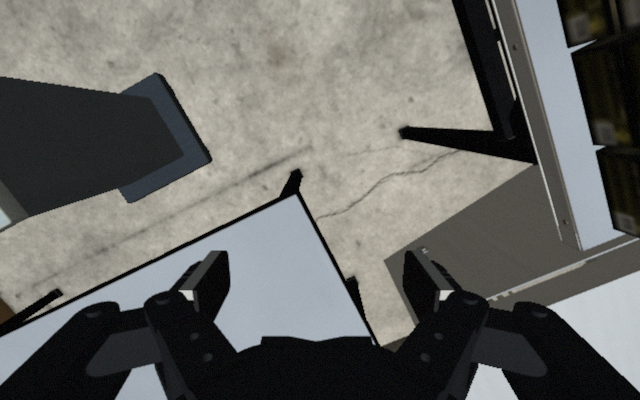

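The top view shows the wedge's handle at about (222,213) and its nose at about (290,185). The stand is at (365,228) with its mouth to the left, which is world +y. I'll write a helper and look closer.

```bash
cat > h.py <<'E'
from rig import *
import numpy as np, cv2
from scipy.spatial.transform import Rotation as Ro
def Rt(s): return Ro.from_euler('xyz',s['eef_rot']).as_matrix()
def row(target,jaw=None):
    """target world TCP; jaw= world angle deg of tool y axis (mod 180)"""
    s=sense();R=Rt(s)
    d=R.T@(np.array(target)-s['tcp_pos'])*100
    t=0
    if jaw is not None:
        # tool x down: positive turn about tool x = negative world yaw
        cur=np.degrees(np.arctan2(R[1,1],R[0,1])); t=-((jaw-cur+90)%180-90)
    return np.round(d,2),round(t,1),np.linalg.norm(d)/4.17,s['joints'].round(2)
def proj(c,P):
    m=camera_model(c); p,_=cv2.projectPoints(np.array(P,float).reshape(-1,3),m['rvec'],m['tvec'],m['mtx'],None); return p.reshape(-1,2)
def unproj(c,uv,z,m=None):
    m=m or camera_model(c); R=cv2.Rodrigues(np.array(m['rvec']))[0]; o=-R.T@np.array(m['tvec']).ravel()
    uv=np.array(uv,float).reshape(-1,2); d=(R.T@np.linalg.inv(m['mtx'])@np.c_[uv,np.ones(len(uv))].T).T
    return o+d*((z-o[2])/d[:,2])[:,None]
E
python3 - <<'E'
from h import *
R=Rt(sense());print(R.round(3))
m=camera_model('wrist');Rc=cv2.Rodrigues(np.array(m['rvec']))[0]
print('wristcam pos',-Rc.T@np.array(m['tvec']).ravel(),Rc.round(2).tolist())
print(row([0.56,0.20,0.30],27))
im=cv2.imread('pics/top0.png')
cv2.imwrite('pics/topc.png',cv2.resize(im[120:300,200:420],None,fx=3.5,fy=3.3,interpolation=2))
E
```

```text
[[ 0.     0.444  0.896]
 [ 0.     0.896 -0.444]
 [-1.     0.     0.   ]]
wristcam pos [0.21552873 0.59046372 0.373478  ] [[0.44, 0.9, -0.0], [0.86, -0.43, 0.27], [0.24, -0.12, -0.96]]
(array([ -6.87, -19.73,  41.31]), np.float64(36.7), np.float64(11.100637652685714), array([-1.08,  0.69, -0.19,  1.57,  0.16,  0.9 , -0.22]))
```

View pics/topc.png

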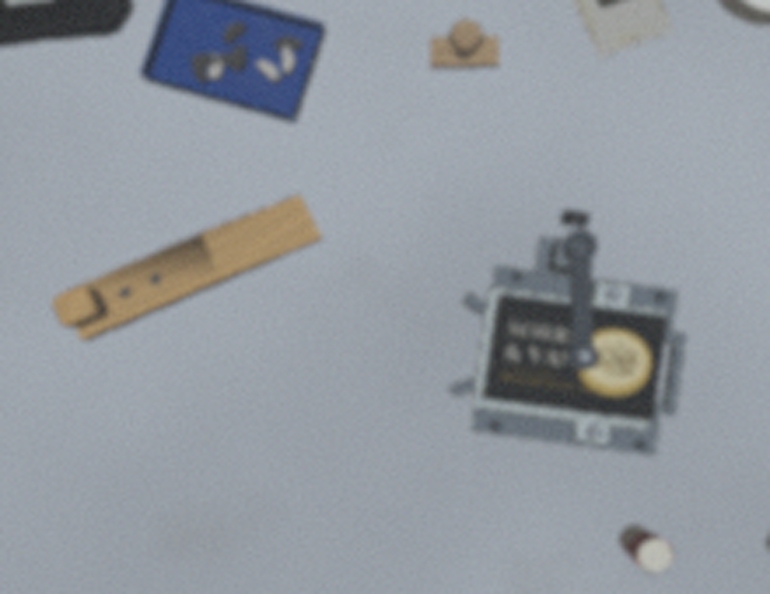

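```bash
python3 -m jog '[[0,-2,4,5,1],[-1,-4,8,10,1],[-2,-6,12,15,1],[-3,-8,16,20,1],[-3.5,-10,20,25,1],[-4,-12,24,30,1],[-5,-14,28,36,1],[-6,-16,32,36.7,1],[-6.8,-18,36,36.7,1],[-6.8,-19,39,36.7,1]]'
python3 - <<'E'
from h import *
s=sense();print(s['tcp_pos'],s['joints'])
cv2.imwrite('pics/w1.png',snapshot('wrist'))
for n in ["stand","roller","wedge","wedge_grip","wedge_nose","carton"]:
    print(n,[(d['conf'],d['location']) for d in tip_of('wrist',n)[:2]])
m=camera_model('wrist');import json;json.dump({k:np.array(v).tolist() for k,v in m.items()},open('m1.json','w'))
E
```

```text
clock: 1.58
tcp_pos: [0.5281, 0.2328, 0.2983]
eef_rot: [1.629, 1.569, 0.529]
contact_force: [-0.1, 0.1, -0.1]
gripper_width: 0.0853
[0.52810402 0.23280727 0.29826107] [-0.47034357  0.54450737 -0.04125463  1.63321709  0.02598715  0.96294346
 -0.04974317]
stand [(0.72, [0.5344, -0.0742, 0.001])]
roller [(0.77, [0.5465, -0.025, 0.0089])]
wedge [(0.76, [0.5694, 0.2838, 0.0007])]
wedge_grip [(0.81, [0.5666, 0.2873, 0.0479])]
wedge_nose [(0.98, [0.6493, 0.1228, -0.0023]), (0.74, [0.5467, -0.0682, 0.0326])]
carton [(0.8, [0.5426, -0.0723, 0.0344])]
```

View pics/w1.png

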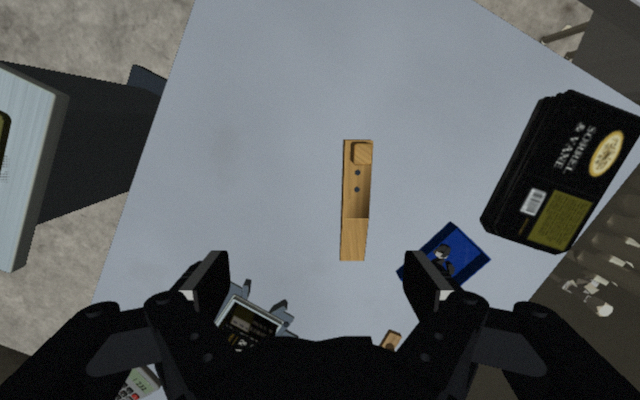

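The wedge's nose edge runs from (340,260) to (366,261), and its tail runs from (343,139) to (373,141). The stand's mouth is at (270,310), partly hidden by the finger. Next I'll fit the wedge pose.

```bash
python3 - <<'E'
from h import *
import json
m=json.load(open('m1.json'));m={k:np.array(v) for k,v in m.items()}
im=cv2.imread('pics/w1.png')
r=regions_of('wrist','wedge')
k=r[0]['pixels'].astype(np.uint8);print(r[0]['conf'],k.sum())
# fit silhouette: model points hull vs mask
def hullmask(x,y,a):
    pts=[]
    ms=np.zeros((400,640),np.uint8)
    def poly(P):
        P=np.array(P,float);c,s=np.cos(a),np.sin(a)
        W=np.c_[x+c*P[:,0]-s*P[:,1],y+s*P[:,0]+c*P[:,1],P[:,2]]
        p,_=cv2.projectPoints(W,m['rvec'],m['tvec'],m['mtx'],None)
        h=cv2.convexHull((p.reshape(-1,2)*16).round().astype(np.int32));cv2.fillConvexPoly(ms,h,1,shift=4)
    b=.02
    poly([(i*b,j,z) for i in(-1,1) for j,z in((-.18,0),(-.18,.004),(-.1,.024),(.015,.024),(.015,0))])
    poly([(i*.012,j*.014,z) for i in(-1,1) for j in(-1,1) for z in (.02,.067)])
    return ms
from scipy.optimize import minimize
kb=cv2.GaussianBlur(k.astype(np.float32),(0,0),2)
f=lambda p:float(((cv2.GaussianBlur(hullmask(p[0]/100,p[1]/100,p[2]/10).astype(np.float32),(0,0),2)-kb)**2).sum())
best=min((minimize(f,p,method='Nelder-Mead',options=dict(initial_simplex=[p,[p[0]+.5,p[1],p[2]],[p[0],p[1]+.5,p[2]],[p[0],p[1],p[2]+.3]])) for p in([56.8,28.5,4.8],[56.9,28.3,4.6],[57,28.6,5.0])),key=lambda r:r.fun)
print(best.x,np.degrees(best.x[2]/10),best.fun,f([56.8,28.5,4.8]))
x,y,a=best.x[0]/100,best.x[1]/100,best.x[2]/10
hm=hullmask(x,y,a);cn,_=cv2.findContours(hm,0,1);cv2.drawContours(im,cn,-1,(0,0,255),1)
cv2.imwrite('pics/w1f.png',cv2.resize(im[120:360,190:440],None,fx=3,fy=2.5,interpolation=0))
print('nose',x+.18*np.sin(a),y-.18*np.cos(a))
print(row([x,y,.20],np.degrees(a)),row([x,y,.03],np.degrees(a)))
E
```

```text
0.84 3379
[56.31687562 28.92632759  4.6998882 ] 26.92837581350812 32.86616516113281 260.5198669433594
nose 0.6446864933874659 0.1287800726392911
(array([ 9.68,  5.74, -3.  ]), np.float64(0.2), np.float64(2.793233008543638), array([-0.48,  0.55, -0.04,  1.64,  0.03,  0.96, -0.05])) (array([26.68,  5.75, -2.98]), np.float64(0.2), np.float64(6.584069107069875), array([-0.48,  0.55, -0.04,  1.64,  0.03,  0.96, -0.05]))
```

View pics/w1f.png

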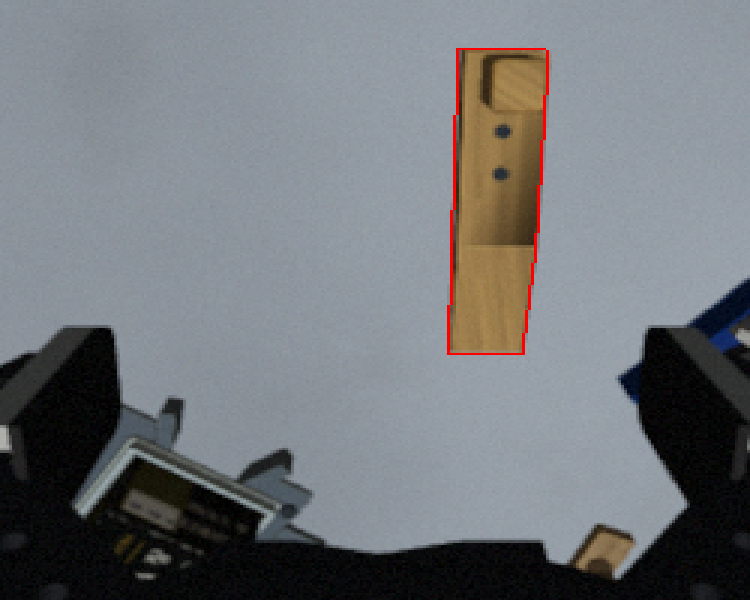

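The camera model was read about 0.4 s after the picture, while the arm was still settling. The joints shifted about 0.01 rad, which is about 6 mm at this reach. I'll retake the picture now that it is still.

```bash
cat >> h.py <<'E'
def fit_wedge(m,k,p0=(56.8,28.5,4.8),z0=0,free_z=False):
    from scipy.optimize import minimize
    def hullmask(x,y,a):
        ms=np.zeros((400,640),np.uint8)
        def poly(P):
            P=np.array(P,float);c,s=np.cos(a),np.sin(a)
            W=np.c_[x+c*P[:,0]-s*P[:,1],y+s*P[:,0]+c*P[:,1],P[:,2]+z0]
            p,_=cv2.projectPoints(W,m['rvec'],m['tvec'],m['mtx'],None)
            h=cv2.convexHull((p.reshape(-1,2)*16).round().astype(np.int32));cv2.fillConvexPoly(ms,h,1,shift=4)
        b=.02
        poly([(i*b,j,z) for i in(-1,1) for j,z in((-.18,0),(-.18,.004),(-.1,.024),(.015,.024),(.015,0))])
        poly([(i*.012,j*.014,z) for i in(-1,1) for j in(-1,1) for z in (.02,.067)])
        return ms
    kb=cv2.GaussianBlur(k.astype(np.float32),(0,0),2)
    f=lambda p:float(((cv2.GaussianBlur(hullmask(p[0]/100,p[1]/100,p[2]/10).astype(np.float32),(0,0),2)-kb)**2).sum())
    R=[]
    for d in (0,.3,-.3):
        p=np.array(p0)+d*np.array([1,1,.5])
        R.append(minimize(f,p,method='Nelder-Mead',options=dict(initial_simplex=[p,p+[.5,0,0],p+[0,.5,0],p+[0,0,.3]])))
    b=min(R,key=lambda r:r.fun);return b.x[0]/100,b.x[1]/100,b.x[2]/10,b.fun
E
python3 - <<'E'
from h import *
m=camera_model('wrist');im=snapshot('wrist');m2=camera_model('wrist')
print(np.abs(np.array(m['tvec'])-m2['tvec']).max())
cv2.imwrite('pics/w2.png',im)
k=regions_of('wrist','wedge')[0]['pixels']
x,y,a,f=fit_wedge(m2,k);print(x,y,np.degrees(a),f)
mt=camera_model('top');snapshot('top')
k=regions_of('top','wedge')[0]['pixels']
print('top',fit_wedge(mt,k))
for t in ([x,y,.2],[x,y,.03]):print(row(t,np.degrees(a)))
cv2.imwrite('pics/w2c.png',cv2.resize(im[240:380,180:340],None,fx=4.5,fy=4,interpolation=2))
E
```

```text
0.0001662688264363471
0.56604327717336 0.2854157916344696 27.00655309084681 7.343689918518066
top (np.float64(0.5694992820859298), np.float64(0.2841458916569314), np.float64(0.4668158094363858), np.float64(11.605419158935547))
(array([ 9.69,  5.79, -2.66]), np.float64(0.0), np.float64(2.7818911328194593), array([-0.48,  0.55, -0.04,  1.63,  0.03,  0.96, -0.05]))
(array([26.69,  5.79, -2.66]), np.float64(0.0), np.float64(6.581124837145168), array([-0.48,  0.55, -0.04,  1.63,  0.03,  0.96, -0.05]))
```

View pics/w2c.png

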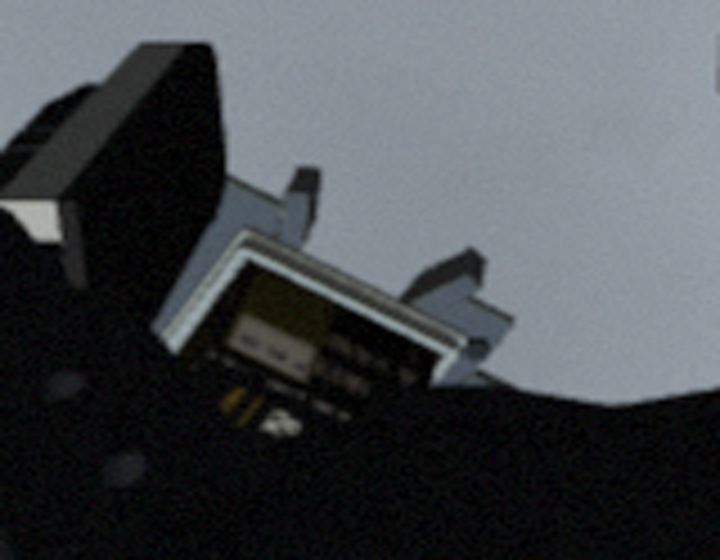

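The wedge is at (0.567, 0.285) with yaw 27°, and the two views and the networks agree. I'll descend onto the handle with open jaws.

```bash
python3 -m jog '[[3,3,-1.5,0,1],[6,5.9,-2.6,0,1],[9,5.9,-2.6,0,1],[12,5.9,-2.6,0,1],[15,5.9,-2.6,0,1],[17,5.9,-2.6,0,1],[17,5.9,-2.6,0,1],[17,5.9,-2.6,0,1],[17,5.9,-2.6,0,1]]'
python3 - <<'E'
from h import *
im=snapshot('wrist');cv2.imwrite('pics/w3.png',im)
s=sense();print(s['tcp_pos']);print(row([.567,.285,.031],27.0))
print([(d['conf'],d['location']) for d in tip_of('wrist','wedge_grip')[:1]])
E
```

```text
clock: 2.93
tcp_pos: [0.5682, 0.2861, 0.1284]
eef_rot: [1.72, 1.568, 0.622]
contact_force: [-0.3, 0.1, 0.5]
gripper_width: 0.0856
[0.56851554 0.28618469 0.1288687 ]
(array([ 9.79, -0.22,  0.04]), np.float64(0.1), np.float64(2.3474245738155957), array([-0.52,  0.83, -0.04,  1.62,  0.04,  0.69, -0.1 ]))
[(0.78, [0.5652, 0.2835, 0.0512])]
```

View pics/w3.png

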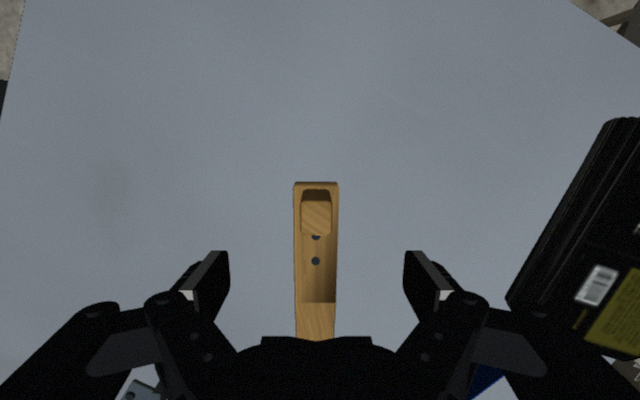

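The handle is centred between the pads: its top is at (316,215) and the pads are at about 225 and 408. I'll go down and close.

```bash
python3 -m jog '[[3,-0.2,0,0,1],[6,-0.2,0,0,1],[8,-0.2,0,0,1],[9,-0.2,0,0,1],[9.7,-0.2,0,0,1],[9.7,-0.2,0,0,1],[9.7,-0.2,0,0,1],[9.7,-0.2,0,0,1]]'
python3 -m jog '[[0,0,0,0,0],[0,0,0,0,-1],[0,0,0,0,-1],[0,0,0,0,-1],[0,0,0,0,-1],[0,0,0,0,-1],[0,0,0,0,-1],[0,0,0,0,-1]]'
```

```text
clock: 3.7
tcp_pos: [0.5683, 0.286, 0.0336]
eef_rot: [1.648, 1.564, 0.55]
contact_force: [0.3, -0.0, 0.2]
gripper_width: 0.0855
clock: 4.37
tcp_pos: [0.5685, 0.2862, 0.0339]
eef_rot: [1.653, 1.564, 0.554]
contact_force: [-1.2, 0.3, 4.7]
gripper_width: 0.0231
```

Gripped (width 23 mm). Now I'll pin down the stand's pose from the top, scene and w2 pictures.

```bash
python3 - <<'E'
from h import *
# camera in tool frame
s=sense();m=camera_model('wrist');R=Rt(s)
Rc=cv2.Rodrigues(np.array(m['rvec']))[0];o=-Rc.T@np.array(m['tvec']).ravel()
ot=R.T@(o-s['tcp_pos']);Rct=Rc@R
a=np.radians(27.0);R2=np.array([[0,np.cos(a),np.sin(a)],[0,np.sin(a),-np.cos(a)],[-1,0,0]])
tcp=np.array([.56604,.28542,.2])-R2@np.array([9.69,5.79,-2.66])/100
print(tcp,ot)
R2c=Rct@R2.T;o2=tcp+R2@ot
m2=dict(mtx=np.array(m['mtx']),rvec=cv2.Rodrigues(R2c)[0],tvec=-R2c@o2)
P=unproj('',[[234.4,298.8],[283.3,325.5]],.034,m2);print(P)
d=P[1]-P[0];print('len',np.linalg.norm(d),'yaw',np.degrees(np.arctan2(d[1],d[0])),'mid',P.mean(0))
im=cv2.imread('pics/top0.png');mt=camera_model('top')
for n in('carton','stand','platform'):
    r=regions_of('top',n)
    if r:
        k=r[0]['pixels'].astype(np.uint8);c=max(cv2.findContours(k,0,1)[0],key=cv2.contourArea)
        z={'carton':.092,'stand':.02,'platform':.034}[n]
        q=unproj('top',cv2.boxPoints(cv2.minAreaRect(c)),z,mt)[:,:2]
        e=np.roll(q,-1,0)-q;print(n,r[0]['conf'],q.mean(0).round(4),np.linalg.norm(e,axis=1).round(3),(np.degrees(np.arctan2(e[:,1],e[:,0]))%90).round(1))
cv2.imwrite('pics/st.png',cv2.resize(im[170:270,320:410],None,fx=8,fy=6,interpolation=2))
sc=snapshot('scene');cv2.imwrite('pics/s2.png',sc)
cv2.imwrite('pics/s2c.png',cv2.resize(sc[170:260,240:380],None,fx=5.5,fy=5.5,interpolation=2))
E
```

```text
[0.52652687 0.23543318 0.2969    ] [-0.1421438  -0.00023578 -0.06870685]
[[ 0.50177137 -0.00327508  0.034     ]
 [ 0.5921253  -0.01312981  0.034     ]]
len 0.09088975720744868 yaw -6.224542047738698 mid [ 0.54694833 -0.00820245  0.034     ]
carton 0.83 [ 0.5399 -0.0685] [0.079 0.123 0.079 0.122] [83.3 83.5 82.8 83.5]
platform 0.78 [ 0.5165 -0.044 ] [0.078 0.148 0.078 0.147] [44.3 44.1 43.9 44.4]
```

View pics/st.png

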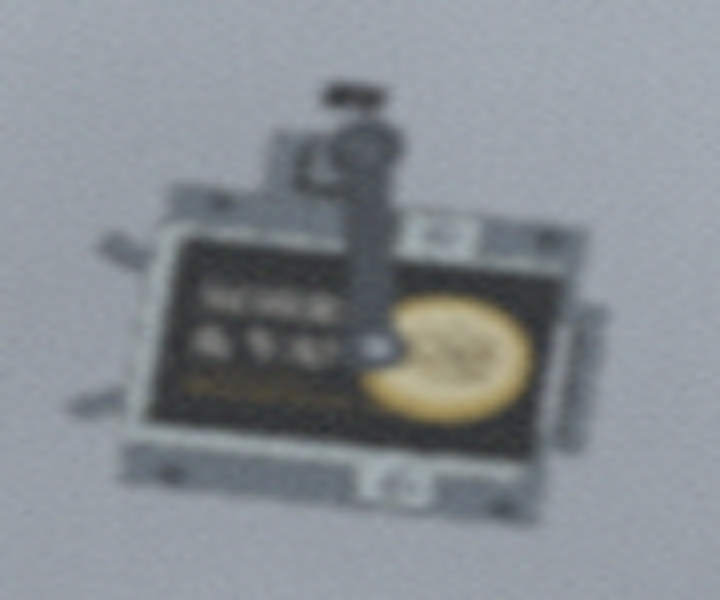

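View pics/s2c.png

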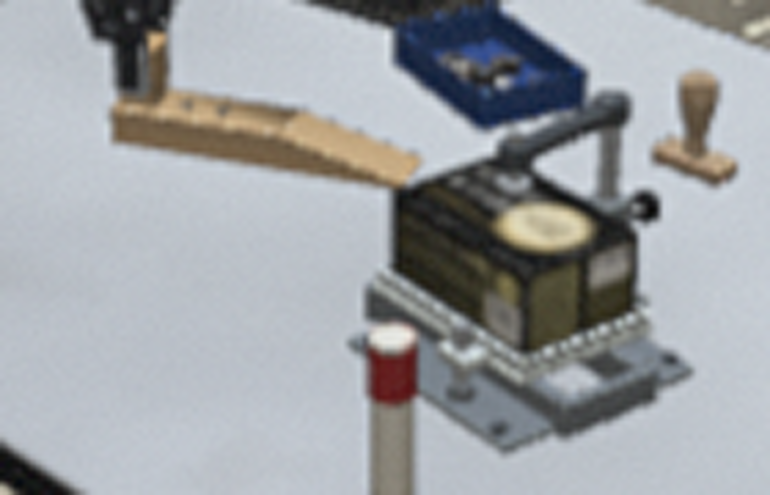

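```bash
python3 - <<'E'
from h import *
from scipy.optimize import least_squares
uv=np.array([[165,232],[575,272],[545,470],[130,425]])/[8,6]+[320,170]
W=unproj('top',uv,.034)[:,:2];print(W.round(4),np.linalg.norm(np.roll(W,-1,0)-W,axis=1))
L=np.array([[47,65],[47,-65],[-47,-65],[-47,65]])/1000
def f(p):
    c,s=np.cos(p[2]),np.sin(p[2]);return (L@np.array([[c,s],[-s,c]])+p[:2]-W).ravel()
r=least_squares(f,[.54,-.07,-.1]);print('stand top',r.x[:2],np.degrees(r.x[2]),r.fun.round(4))
y=np.radians(-6.4)
X=np.array([np.cos(y),np.sin(y)]);Y=np.array([-np.sin(y),np.cos(y)])
print('w2 origin',np.array([.54695,-.0082])-.065*Y,'roller est',np.array([.5445,-.025])-.045*Y)
# overlay a candidate
for o,n in ((np.array([.540,-.071]),'a'),):
  for cam,fn in (('top','pics/top0.png'),('scene','pics/s2.png')):
    im=cv2.imread(fn);im=cv2.resize(im,None,fx=4,fy=4,interpolation=2)
    def pl(P,z,col):
        Wd=[np.r_[o+a/1000*X+b/1000*Y,z] for a,b in P];p=proj(cam,Wd)*4+1.5
        cv2.polylines(im,[p.round().astype(np.int32)],True,col,1)
    pl([(47,65),(47,-65),(-47,-65),(-47,65)],.034,(0,0,255))
    pl([(39,58.5),(39,-58.5),(-39,-58.5),(-39,58.5)],.092,(0,255,0))
    pl([(23,62),(23,64),(30,82)],.022,(255,0,255));pl([(-23,62),(-23,64),(-30,82)],.022,(255,0,255))
    q=proj(cam,[[*o,.034]])[0]*4;u,v=q.astype(int)
    cv2.imwrite(f'pics/ov_{cam}.png',im[max(0,v-260):v+230,u-300:u+300])
E
```

```text
[[ 0.5869 -0.0142]
 [ 0.5735 -0.1462]
 [ 0.4889 -0.138 ]
 [ 0.5043 -0.0051]] [0.13270411 0.08497552 0.13375464 0.08314516]
stand top [ 0.53839128 -0.07587659] -6.121333361910525 [ 0.0051 -0.002   0.0047  0.0007 -0.0042  0.0025 -0.0057 -0.0011]
w2 origin [ 0.53970452 -0.07279491] roller est [ 0.5394839  -0.06971956]
```

View pics/ov_top.png

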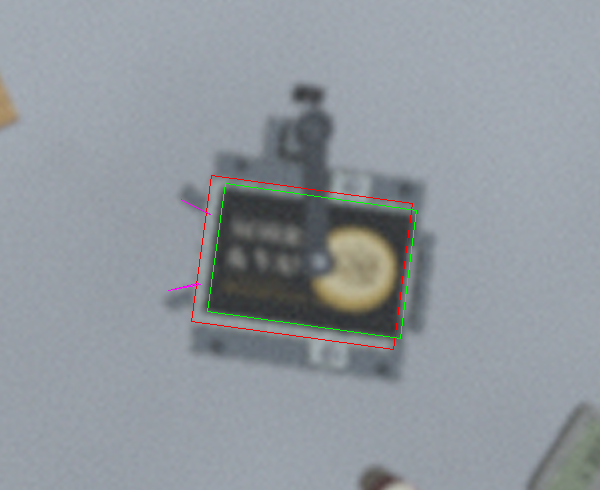

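View pics/ov_scene.png

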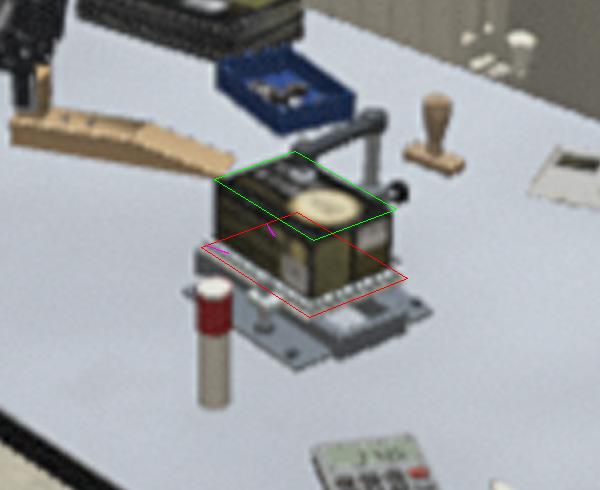

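```bash
python3 - <<'E'
from h import *
from scipy.optimize import least_squares
m=camera_model('scene');R=cv2.Rodrigues(np.array(m['rvec']))[0];print('cam',-R.T@np.array(m['tvec']).ravel())
uv=np.array([[370,287],[525,377],[650,318]])/5.5+[240,170]-.4
uc=np.array([[395,190],[525,262],[638,230]])/5.5+[240,170]-.4
for u,z,L in((uv,.034,[[-47,65],[-47,-65],[47,-65]]),(uc,.092,[[-39,58.5],[-39,-58.5],[39,-58.5]])):
    W=unproj('scene',u,z)[:,:2];L=np.array(L)/1000
    def f(p):
        c,s=np.cos(p[2]),np.sin(p[2]);return (L@np.array([[c,s],[-s,c]])+p[:2]-W).ravel()
    r=least_squares(f,[.54,-.07,-.1]);print(r.x[:2],np.degrees(r.x[2]),r.fun.round(4))
k=regions_of('scene','wedge')
print('wedge scene',fit_wedge(m,k[0]['pixels'],(56.8,28.5,4.7)))
print('tcp',sense()['tcp_pos'])
E
```

```text
cam [-0.42713892 -1.00267057  0.7918279 ]
[ 0.53836874 -0.06828323] -2.3467767917340474 [-0.0011  0.0028  0.0003 -0.0011  0.0007 -0.0017]
[ 0.54147008 -0.06861365] -6.74330396982054 [ 0.0017  0.0047 -0.0051 -0.0059  0.0034  0.0013]
wedge scene (np.float64(0.5718278052032114), np.float64(0.28027772626688574), np.float64(0.48483107955539745), np.float64(52.432830810546875))
tcp [0.56848596 0.28624926 0.03394275]
```

The stand is at about (0.540, −0.071) with yaw −6.3°. The sources agree within about 3 mm, and the flares match laterally in the top view. I'll lift slightly, turn in line, and stop in front of the mouth.

```bash
python3 - <<'E'
from h import *
y=np.radians(-6.3);Y=np.array([-np.sin(y),np.cos(y)]);o=np.array([.540,-.071])
print(o+.295*Y); print(row([*(o+.295*Y),.041],-6.3), sense()['contact_force'])
E
```

```text
[0.57237162 0.22221848]
(array([-0.73, -2.56,  5.88]), np.float64(33.4), np.float64(1.547616353320445), array([-0.52,  0.96, -0.03,  1.66,  0.05,  0.51, -0.11])) [-0.62443832  0.39412508  5.8409772 ]
```

```bash
python3 -m jog '[[-0.7,0,0,0,-1],[-0.8,-0.4,1,5,-1],[-0.8,-0.8,2,10,-1],[-0.8,-1.2,3,15,-1],[-0.8,-1.6,4,20,-1],[-0.8,-2,5,25,-1],[-0.8,-2.3,5.5,30,-1],[-0.8,-2.6,5.9,33.4,-1],[-0.8,-2.6,5.9,33.4,-1],[-0.8,-2.6,5.9,33.4,-1]]'
python3 - <<'E'
from h import *
s=sense();print(s['tcp_pos'],s['contact_force'],s['torque']);print(row([.5724,.2222,.041],-6.3))
im=snapshot('top')
k=regions_of('top','wedge')[0]['pixels']
x,y,a,f=fit_wedge(camera_model('top'),k,(57.2,22.2,-1.1),.006);print('top',x,y,np.degrees(a),f)
sc=snapshot('scene');cv2.imwrite('pics/s3.png',cv2.resize(sc[160:260,240:380],None,fx=5.5,fy=5.5,interpolation=2))
im=cv2.resize(im,None,fx=5,fy=5,interpolation=2)[850:1350,1200:2000];cv2.imwrite('pics/t3.png',im)
E
```

```text
clock: 5.45
tcp_pos: [0.5718, 0.2216, 0.0415]
eef_rot: [2.245, 1.564, 0.565]
contact_force: [0.1, 0.6, -2.1]
gripper_width: 0.0234
[0.5717614  0.22163    0.04146461] [ 0.05575035  0.59864962 -2.0988967 ] [ 0.13455125 -0.01642932 -0.06143602]
(array([ 0.05,  0.06, -0.06]), np.float64(0.0), np.float64(0.023356022970842126), array([-0.49,  0.94,  0.09,  1.74, -0.16,  0.46, -0.41]))
top 0.5695718074928364 0.20617246370102824 -6.5871000129272534 128.34349060058594
```

View pics/t3.png

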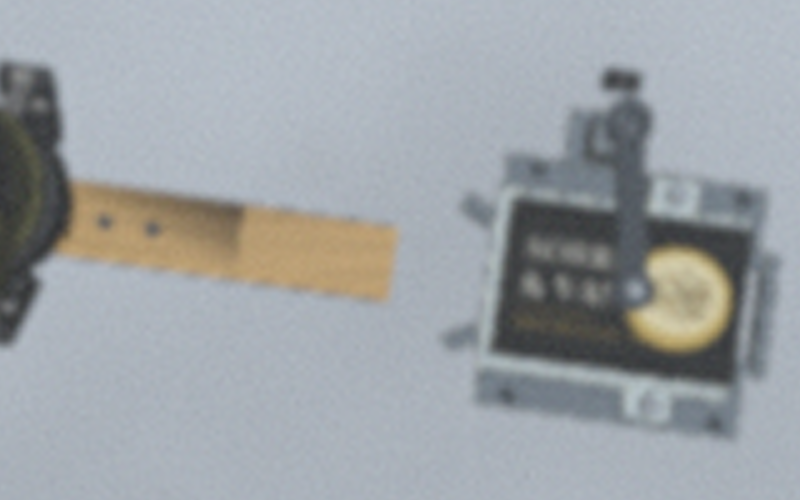

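View pics/s3.png

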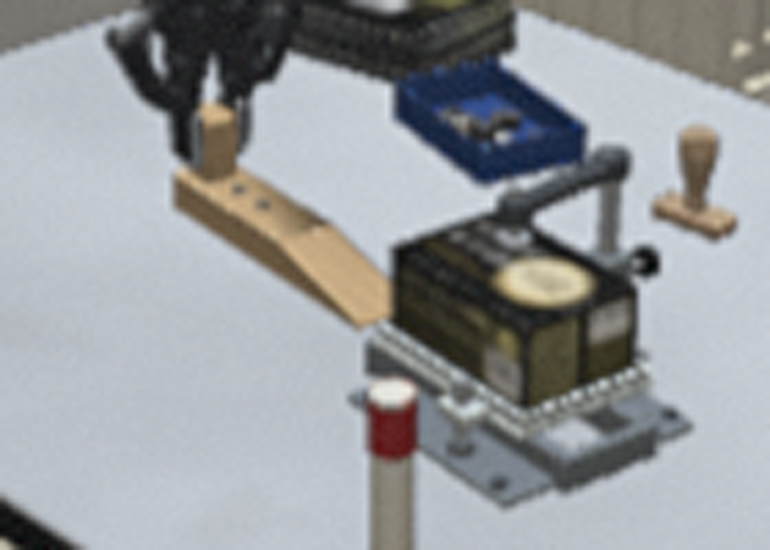

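The wedge is in line: its midline at the nose, (393,263), extends to (465,273), midway between the flare ends at (470,207) and (455,338). I'll lower it flat and slide the nose into the mouth.

```bash
python3 -m jog '[[0.3,0.05,0,0,-1],[0.6,0.05,0,0,-1],[0.7,0.05,0,0,-1],[0.7,0.05,0,0,-1],[0.7,0.05,1,0,-1],[0.7,0.05,2,0,-1],[0.7,0.05,3,0,-1],[0.7,0.05,3.5,0,-1],[0.7,0.05,3.5,0,-1]]'
python3 -m jog '[[0,0,0.5,0,-1],[0,0,1,0,-1],[0,0,1.5,0,-1],[0,0,2,0,-1],[0,0,2.5,0,-1],[0,0,2.5,0,-1],[0,0,2.5,0,-1]]'
python3 - <<'E'
from h import *
s=sense();print(s['tcp_pos'],s['contact_force'],s['torque'])
y=np.radians(-6.3);Y=np.array([-np.sin(y),np.cos(y)]);X=np.array([np.cos(y),np.sin(y)]);d=s['tcp_pos'][:2]-[.540,-.071];print('stand frame TCP',d@X,d@Y,row(s['tcp_pos'],-6.3)[1])
im=snapshot('top')
im=cv2.resize(im,None,fx=5,fy=5,interpolation=2)[850:1350,1200:2000];cv2.imwrite('pics/t4.png',im)
E
```

```text
clock: 6.35
tcp_pos: [0.5685, 0.1841, 0.0344]
eef_rot: [2.063, 1.565, 0.379]
contact_force: [-0.3, -1.0, -1.6]
gripper_width: 0.0233
clock: 6.93
tcp_pos: [0.5656, 0.1587, 0.0342]
eef_rot: [2.023, 1.566, 0.339]
contact_force: [-0.6, -0.4, -1.7]
gripper_width: 0.0235
[0.56555557 0.15872187 0.03423591] [-0.60270655 -0.4244267  -1.73962691] [ 0.02545476  0.06583023 -0.04975263]
stand frame TCP 0.00019287152018770707 0.2311388936075656 -0.2
```

View pics/t4.png

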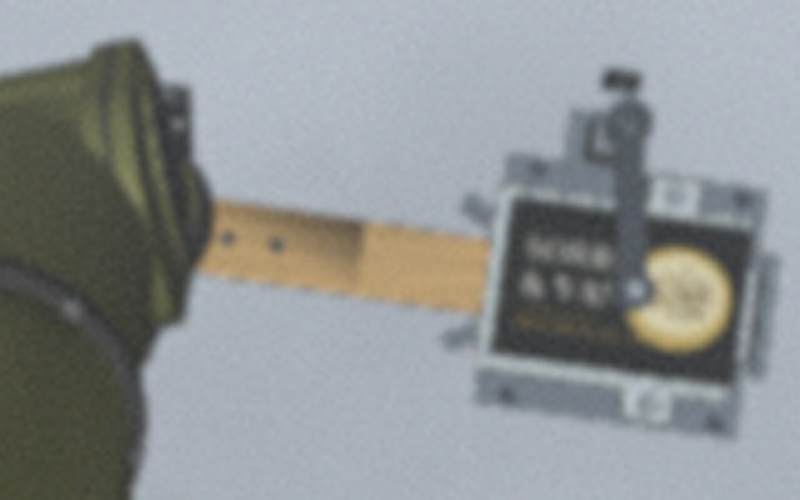

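The nose has passed the flares centred and with low force. I'll press it flat on the table and advance a little further.

```bash
python3 -m jog '[[0.05,0,0,0,-1],[0.05,0,0.3,0,-1],[0.05,0,0.6,0,-1],[0.05,0,0.9,0,-1],[0.05,0,1.2,0,-1],[0.05,0,1.5,0,-1],[0.05,0,1.5,0,-1],[0.05,0,1.5,0,-1]]'
python3 -m jog '[[0,0,0.3,0,-1],[0,0,0.6,0,-1],[0,0,0.9,0,-1],[0,0,1.1,0,-1],[0,0,1.1,0,-1],[0,0,1.1,0,-1]]'
python3 - <<'E'
from h import *
s=sense();print(s['tcp_pos'],s['contact_force'],s['torque'])
y=np.radians(-6.3);Y=np.array([-np.sin(y),np.cos(y)]);X=np.array([np.cos(y),np.sin(y)]);d=s['tcp_pos'][:2]-[.540,-.071];print('stand frame TCP',d@X,d@Y,'Fy',s['contact_force'][:2]@Y,s['contact_force'][:2]@X)
E
```

```text
clock: 7.65
tcp_pos: [0.5641, 0.1433, 0.0339]
eef_rot: [1.904, 1.566, 0.22]
contact_force: [-0.5, -1.1, 3.0]
gripper_width: 0.0235
clock: 8.15
tcp_pos: [0.5627, 0.1316, 0.0339]
eef_rot: [1.767, 1.566, 0.082]
contact_force: [-0.1, -1.1, 2.4]
gripper_width: 0.0232
[0.56274495 0.13160465 0.03387723] [-0.1288412  -1.06373042  2.37695222] [-0.11803886  0.05016947 -0.02486556]
stand frame TCP 0.00037491473633346616 0.2038770180348621 Fy -1.0714448060044481 -0.011335395491986689
```

```bash
cat > f.py <<'E'
from h import *
s=sense();y=np.radians(-6.3);Y=np.array([-np.sin(y),np.cos(y)]);X=np.array([np.cos(y),np.sin(y)]);d=s['tcp_pos'][:2]-[.540,-.071]
F=s['contact_force'];print('y %.4f x %.4f z %.4f | Fy %.2f Fx %.2f Fz %.2f | T'%(d@Y,d@X,s['tcp_pos'][2],F[:2]@Y,F[:2]@X,F[2]),s['torque'].round(2),s['clock'])
E
python3 -m jog '[[0,0,0.2,0,-1],[0,0,0.4,0,-1],[0,0,0.5,0,-1],[0,0,0.5,0,-1],[0,0,0.5,0,-1]]' >/dev/null; python3 f.py
python3 -m jog '[[0,0,0.2,0,-1],[0,0,0.4,0,-1],[0,0,0.5,0,-1],[0,0,0.5,0,-1],[0,0,0.5,0,-1]]'>/dev/null; python3 f.py
python3 -m jog '[[0,0,0.2,0,-1],[0,0,0.4,0,-1],[0,0,0.5,0,-1],[0,0,0.5,0,-1],[0,0,0.5,0,-1]]'>/dev/null; python3 f.py
```

```text
y 0.2027 x 0.0003 z 0.0341 | Fy 6.26 Fx -0.65 Fz 3.31 | T [ 1.2   0.16 -0.11] 8.5667
y 0.2012 x 0.0003 z 0.0344 | Fy 8.43 Fx -0.77 Fz 3.21 | T [ 1.09  0.21 -0.07] 8.9833
y 0.1995 x 0.0004 z 0.0349 | Fy 7.82 Fx -0.51 Fz 4.63 | T [ 1.05  0.21 -0.15] 9.4
```

```bash

python3 -m jog '[[0.1,0,0.3,0,-1],[0.2,0,0.5,0,-1],[0.2,0,0.7,0,-1],[0.2,0,0.9,0,-1],[0.2,0,0.9,0,-1],[0.2,0,0.9,0,-1]]' >/dev/null; python3 f.py
python3 - <<'E'
from h import *
sc=snapshot('scene');cv2.imwrite('pics/s5.png',cv2.resize(sc[160:260,240:380],None,fx=5.5,fy=5.5,interpolation=2))
im=snapshot('wrist');cv2.imwrite('pics/w5.png',im)
E
```

```text
y 0.1952 x 0.0011 z 0.0339 | Fy 9.81 Fx -1.14 Fz 9.24 | T [ 1.4   0.34 -0.13] 9.9
```

View pics/s5.png

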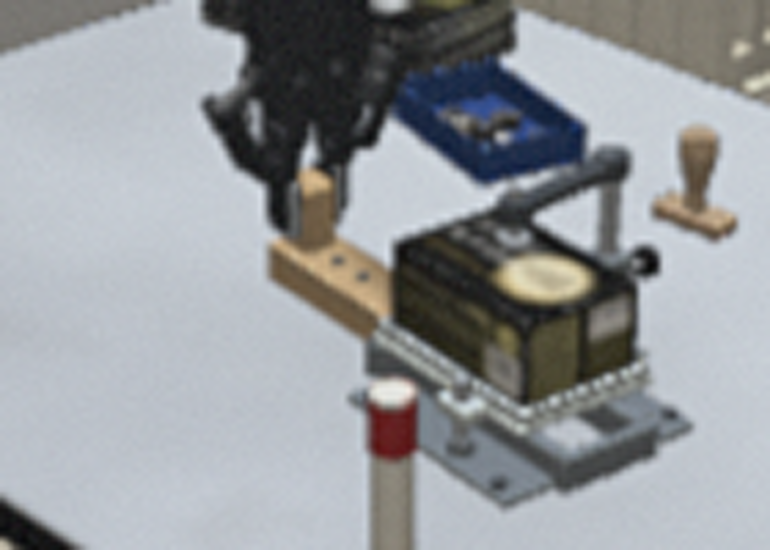

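View pics/w5.png

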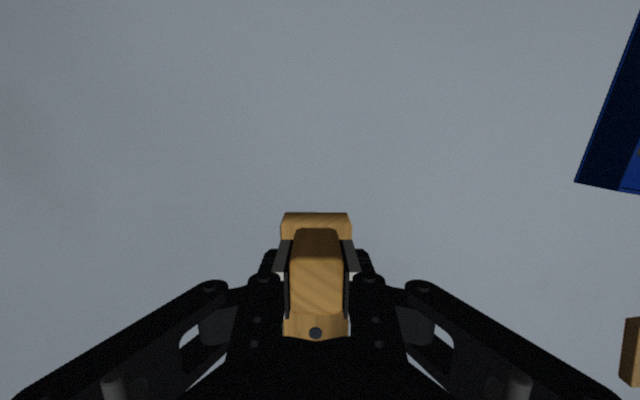

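The wedge is flat and lifting, with a steady push of about 8–10 N. The arm lags about 4.5 mm under this load. I'll continue in small steps and log push against travel.

```bash

for i in 1; do python3 -m jog '[[0.1,0,0.5,0,-1],[0.1,0,0.6,0,-1],[0.1,0,0.65,0,-1],[0.1,0,0.65,0,-1],[0.1,0,0.65,0,-1]]' >/dev/null; python3 f.py; done
python3 -m jog '[[0.1,0,0.5,0,-1],[0.1,0,0.6,0,-1],[0.1,0,0.65,0,-1],[0.1,0,0.65,0,-1],[0.1,0,0.65,0,-1]]' >/dev/null; python3 f.py
python3 -m jog '[[0.1,0,0.5,0,-1],[0.1,0,0.6,0,-1],[0.1,0,0.65,0,-1],[0.1,0,0.65,0,-1],[0.1,0,0.65,0,-1]]' >/dev/null; python3 f.py
```

```text
y 0.1938 x 0.0012 z 0.0339 | Fy 11.28 Fx -2.28 Fz 10.05 | T [ 1.59  0.55 -0.23] 10.4167
y 0.1926 x 0.0013 z 0.0339 | Fy 11.94 Fx -1.15 Fz 9.62 | T [ 1.69  0.56 -0.25] 10.8333
y 0.1922 x 0.0012 z 0.0339 | Fy 12.00 Fx -1.98 Fz 9.36 | T [ 2.    0.61 -0.43] 11.25
```

```bash

J='python3 f.py'
python3 -m jog '[[-0.15,-0.1,0.5,0,-1],[-0.15,-0.15,0.6,0,-1],[-0.15,-0.15,0.65,0,-1],[-0.15,-0.15,0.65,0,-1],[-0.15,-0.15,0.65,0,-1]]' >/dev/null; python3 f.py
python3 -m jog '[[0,-0.05,0.5,0,-1],[0,-0.05,0.6,0,-1],[0,-0.05,0.65,0,-1],[0,-0.05,0.65,0,-1],[0,-0.05,0.65,0,-1]]' >/dev/null; python3 f.py
python3 -m jog '[[0,-0.05,0.5,0,-1],[0,-0.05,0.6,0,-1],[0,-0.05,0.65,0,-1],[0,-0.05,0.65,0,-1],[0,-0.05,0.65,0,-1]]' >/dev/null; python3 f.py
```

```text
y 0.1889 x -0.0002 z 0.0354 | Fy 8.05 Fx -0.67 Fz 2.36 | T [ 1.25  0.09 -0.03] 11.6667
y 0.1861 x -0.0005 z 0.0356 | Fy 9.27 Fx -0.03 Fz 3.36 | T [ 1.18  0.21 -0.13] 12.0833
y 0.1833 x -0.0010 z 0.0357 | Fy 9.11 Fx -0.92 Fz 4.47 | T [ 1.23  0.25 -0.14] 12.5
```

```bash

python3 -m jog '[[0.05,0,0.5,0,-1],[0.05,0,0.6,0,-1],[0.05,0,0.6,0,-1],[0.05,0,0.6,0,-1],[0.05,0,0.6,0,-1]]' >/dev/null; python3 f.py
python3 -m jog '[[0.05,0,0.5,0,-1],[0.05,0,0.6,0,-1],[0.05,0,0.6,0,-1],[0.05,0,0.6,0,-1],[0.05,0,0.6,0,-1]]' >/dev/null; python3 f.py
python3 -m jog '[[0.05,0,0.5,0,-1],[0.05,0,0.6,0,-1],[0.05,0,0.6,0,-1],[0.05,0,0.6,0,-1],[0.05,0,0.6,0,-1]]' >/dev/null; python3 f.py
python3 - <<'E'
from h import *
sc=snapshot('scene');cv2.imwrite('pics/s6.png',cv2.resize(sc[160:260,240:380],None,fx=5.5,fy=5.5,interpolation=2))
E
```

```text
y 0.1809 x -0.0014 z 0.0353 | Fy 8.83 Fx -1.78 Fz 5.07 | T [ 1.19  0.35 -0.14] 12.9167
y 0.1788 x -0.0019 z 0.0348 | Fy 9.96 Fx -0.56 Fz 4.48 | T [ 1.26  0.44 -0.21] 13.3333
y 0.1765 x -0.0023 z 0.0342 | Fy 10.03 Fx -1.64 Fz 3.60 | T [ 1.38  0.35 -0.22] 13.75
```

View pics/s6.png

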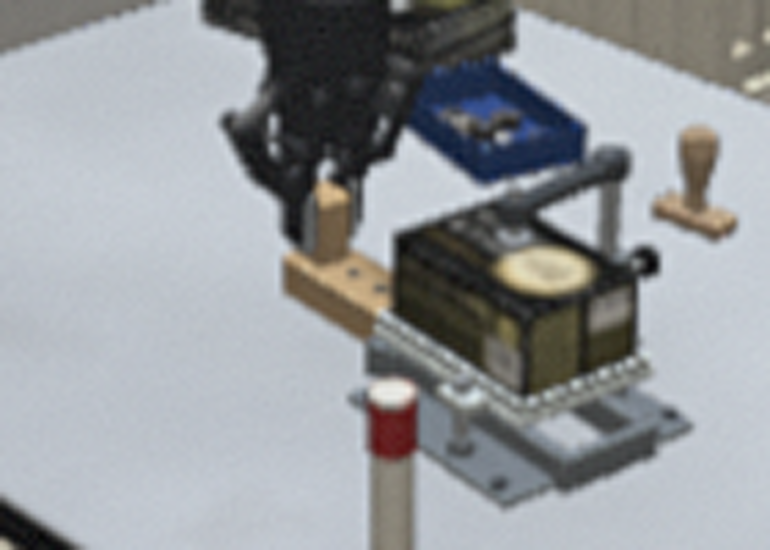

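```bash
python3 - <<'E'
from h import *
s=sense();R=Rt(s);print(R.round(4).tolist(),np.degrees(np.arctan2(R[1,1],R[0,1])))
im=snapshot('top')
cv2.imwrite('pics/t6.png',cv2.resize(im,None,fx=5,fy=5,interpolation=2)[850:1350,1200:2000])
E
```

```text
[[0.0207, 0.9967, -0.079], [0.0655, -0.0802, -0.9946], [-0.9976, 0.0155, -0.0669]] -4.601744123284393
```

View pics/t6.png

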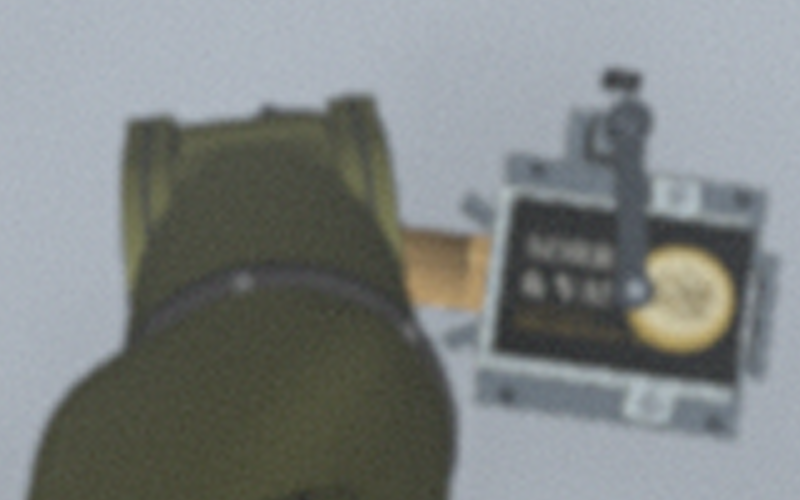

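The tool has tilted about 3.8° and yawed about 1.7° from compliance, because each call starts again from the measured pose. I'll correct yaw and x, and use fewer, longer calls.

```bash

python3 -m jog '[[0,0.1,0.4,1,-1],[0,0.15,0.5,2,-1],[0,0.15,0.55,2.5,-1],[0,0.15,0.6,2.5,-1],[0,0.15,0.65,2.5,-1],[0,0.15,0.7,2.5,-1],[0,0.15,0.7,2.5,-1]]' >/dev/null; python3 f.py
python3 - <<'E'
from h import *
s=sense();R=Rt(s);print(R[:,0].round(4),R[:,2].round(4),np.degrees(np.arctan2(R[1,1],R[0,1])))
sc=snapshot('scene');cv2.imwrite('pics/s7.png',cv2.resize(sc[190:250,270:370],None,fx=8,fy=8,interpolation=2))
E
```

```text
y 0.1732 x 0.0013 z 0.0346 | Fy 8.77 Fx 2.03 Fz 3.07 | T [ 1.01 -0.4   0.28] 14.4333
[ 0.0256  0.0696 -0.9972] [-0.1182 -0.9904 -0.0721] -6.876648819617388
```

View pics/s7.png

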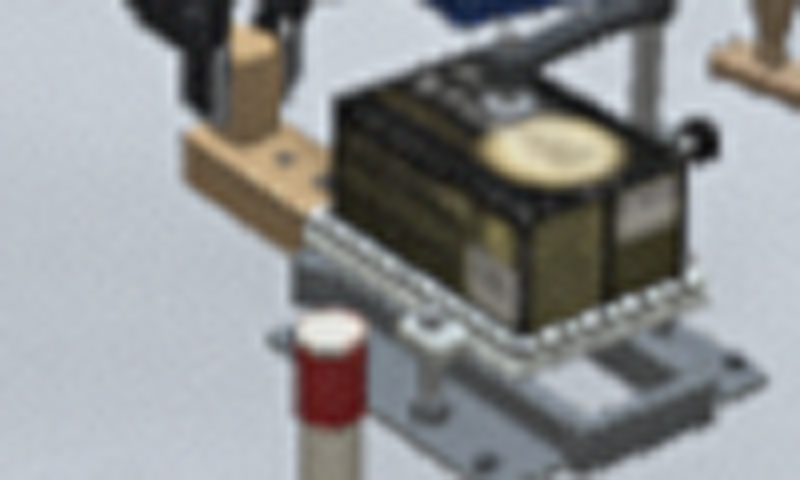

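The carton has clearly risen but is still short of the foot. I'll continue in steps of about 2 mm.

```bash

python3 -m jog '[[0,-0.05,0.45,0,-1],[0,-0.05,0.5,0,-1],[0,-0.05,0.55,0,-1],[0,-0.05,0.6,0,-1],[0,-0.05,0.6,0,-1],[0,-0.05,0.6,0,-1]]' >/dev/null; python3 f.py
python3 -m jog '[[0,0,0.45,0,-1],[0,0,0.5,0,-1],[0,0,0.55,0,-1],[0,0,0.6,0,-1],[0,0,0.6,0,-1],[0,0,0.6,0,-1]]' >/dev/null; python3 f.py
```

```text
y 0.1707 x 0.0012 z 0.0347 | Fy 8.94 Fx 1.08 Fz 3.82 | T [1.14 0.05 0.04] 14.9833
y 0.1683 x 0.0014 z 0.0347 | Fy 9.11 Fx 0.42 Fz 2.60 | T [ 1.12  0.23 -0.05] 15.4833
```

```bash

python3 -m jog '[[0,0,0.45,0,-1],[0,0,0.5,0,-1],[0,0,0.55,0,-1],[0,0,0.58,0,-1],[0,0,0.58,0,-1],[0,0,0.58,0,-1]]' >/dev/null; python3 f.py
python3 -m jog '[[0,0,0.45,0,-1],[0,0,0.5,0,-1],[0,0,0.55,0,-1],[0,0,0.55,0,-1],[0,0,0.55,0,-1],[0,0,0.55,0,-1]]' >/dev/null; python3 f.py
python3 - <<'E'
from h import *
sc=snapshot('scene');cv2.imwrite('pics/s8.png',cv2.resize(sc[190:250,270:370],None,fx=8,fy=8,interpolation=2))
E
```

```text
y 0.1657 x 0.0014 z 0.0346 | Fy 7.77 Fx 0.60 Fz 2.54 | T [1.12 0.16 0.02] 15.9833
y 0.1633 x 0.0013 z 0.0344 | Fy 7.16 Fx -0.19 Fz 2.32 | T [1.14 0.14 0.05] 16.4833
```

View pics/s8.png

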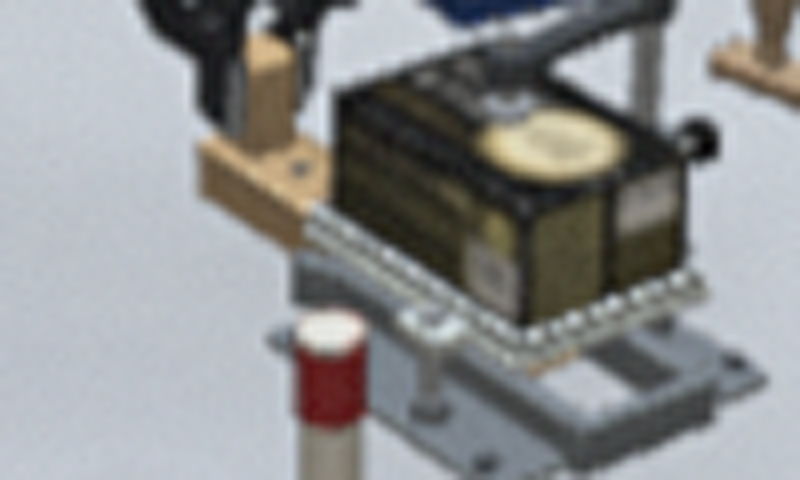

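```bash

python3 -m jog '[[0,0,0.35,0,-1],[0,0,0.4,0,-1],[0,0,0.45,0,-1],[0,0,0.48,0,-1],[0,0,0.48,0,-1],[0,0,0.48,0,-1]]' >/dev/null; python3 f.py
python3 -m jog '[[0,0,0.35,0,-1],[0,0,0.4,0,-1],[0,0,0.45,0,-1],[0,0,0.48,0,-1],[0,0,0.48,0,-1],[0,0,0.48,0,-1]]' >/dev/null; python3 f.py
```

```text
y 0.1624 x 0.0012 z 0.0345 | Fy 9.74 Fx 0.87 Fz 5.12 | T [ 1.19  0.25 -0.07] 17.0333
y 0.1614 x 0.0008 z 0.0345 | Fy 8.83 Fx -0.51 Fz 4.02 | T [ 1.26  0.31 -0.11] 17.5333
```

```bash

python3 -m jog '[[0,0,0.4,0,-1],[0,0,0.45,0,-1],[0,0,0.5,0,-1],[0,0,0.5,0,-1],[0,0,0.5,0,-1],[0,0,0.5,0,-1]]' >/dev/null; python3 f.py
python3 f.py
python3 - <<'E'
from h import *
s=sense();R=Rt(s);print(R[:,0].round(4),R[:,2].round(4),np.degrees(np.arctan2(R[1,1],R[0,1])))
for i in range(2):
    snapshot('scene')
    print(sense()['contact_force'].round(2))
E
```

```text
y 0.1602 x 0.0004 z 0.0344 | Fy 10.12 Fx -1.80 Fz 3.59 | T [ 1.21  0.35 -0.07] 18.0333
y 0.1602 x 0.0004 z 0.0344 | Fy 10.12 Fx -1.80 Fz 3.59 | T [ 1.21  0.35 -0.07] 18.0333
[ 0.0318  0.0986 -0.9946] [-0.0962 -0.9902 -0.1012] -5.676755165742366
[0.35 9.73 4.6 ]
[0.16 9.42 4.46]
```

```bash
cat > g.py <<'E'
from h import *
y=np.radians(-6.3);Y=np.array([-np.sin(y),np.cos(y)]);X=np.array([np.cos(y),np.sin(y)])
A=[]
for i in range(6):
    s=sense();d=s['tcp_pos'][:2]-[.540,-.071];F=s['contact_force'];A.append([d@Y*1000,d@X*1000,s['tcp_pos'][2]*1000,F[:2]@Y,F[:2]@X,F[2],*s['torque']]);
    if i<5: im=snapshot('scene')
A=np.array(A);print('y %.2f x %.2f z %.2f | Fy %.2f Fx %.2f Fz %.2f | T %.2f %.2f %.2f'%tuple(A.mean(0)),A[:,3].round(1),s['clock'])
E
python3 -m jog '[[0,0.05,0.4,0.7,-1],[0,0.05,0.45,0.7,-1],[0,0.05,0.5,0.7,-1],[0,0.05,0.53,0.7,-1],[0,0.05,0.53,0.7,-1]]' >/dev/null; python3 g.py
python3 -m jog '[[0,0.0,0.4,0,-1],[0,0.0,0.45,0,-1],[0,0.0,0.5,0,-1],[0,0,0.53,0,-1],[0,0,0.53,0,-1]]' >/dev/null; python3 g.py
python3 - <<'E'
from h import *
sc=snapshot('scene');cv2.imwrite('pics/s9.png',cv2.resize(sc[190:250,270:370],None,fx=8,fy=8,interpolation=2))
E
```

```text
y 159.61 x 1.14 z 34.49 | Fy 10.90 Fx 0.33 Fz 3.18 | T 1.54 0.10 0.00 [11.2 11.  11.1 10.1 11.1 10.8] 18.8
y 159.41 x 0.90 z 34.47 | Fy 11.49 Fx -0.06 Fz 3.08 | T 1.72 0.24 -0.11 [11.1 12.  10.8 10.7 11.7 12.6] 19.4667
```

View pics/s9.png

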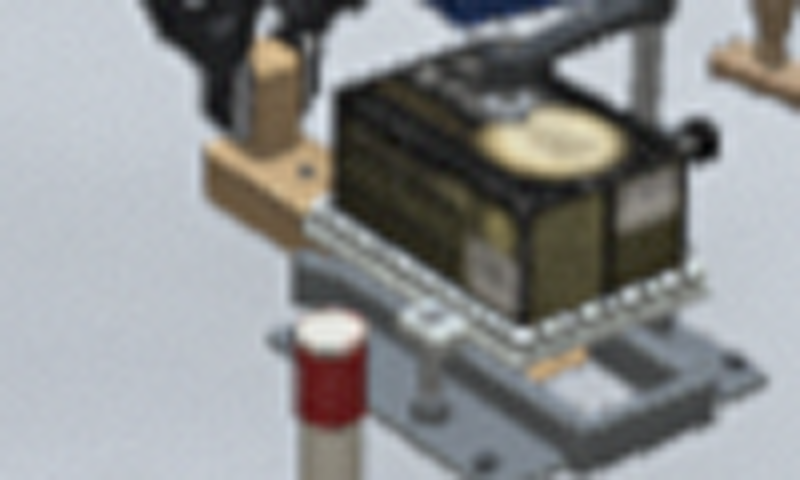

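Contact is now felt: push rose from about 8 to 11.5 N and wrist moment from 1.12 to 1.72 N·m, with lateral force near zero. I'll add travel slowly.

```bash

python3 -m jog '[[0,0.0,0.5,0,-1],[0,0.0,0.55,0,-1],[0,0.0,0.6,0,-1],[0,0,0.65,0,-1],[0,0,0.65,0,-1]]' >/dev/null; python3 g.py
python3 - <<'E'
from h import *
s=sense();R=Rt(s);print(R[:,0].round(4),R[:,2].round(4),np.degrees(np.arctan2(R[1,1],R[0,1])))
E
```

```text
y 159.04 x 0.45 z 34.45 | Fy 13.45 Fx -1.01 Fz 3.82 | T 2.02 0.36 -0.17 [14.  12.9 12.9 13.8 13.4 13.8] 20.1833
[ 0.0344  0.1169 -0.9925] [-0.0952 -0.9882 -0.1197] -5.6605378435178535
```

```bash

python3 -m jog '[[0,0.03,0.6,0.6,-1],[0,0.03,0.65,0.6,-1],[0,0.03,0.7,0.6,-1],[0,0.03,0.75,0.6,-1],[0,0.03,0.8,0.6,-1],[0,0.03,0.8,0.6,-1]]' >/dev/null; python3 g.py
python3 - <<'E'
from h import *
s=sense();R=Rt(s);print(R[:,0].round(4),R[:,2].round(4),np.degrees(np.arctan2(R[1,1],R[0,1])))
sc=snapshot('scene');cv2.imwrite('pics/s10.png',cv2.resize(sc[190:250,270:370],None,fx=8,fy=8,interpolation=2))
E
```

```text
y 158.26 x 0.75 z 34.38 | Fy 15.30 Fx -0.36 Fz 3.60 | T 2.45 0.19 -0.05 [15.  15.4 14.5 15.3 15.6 15.9] 20.9333
[ 0.0358  0.1252 -0.9915] [-0.0994 -0.9868 -0.1282] -5.9240165660487545
```

View pics/s10.png

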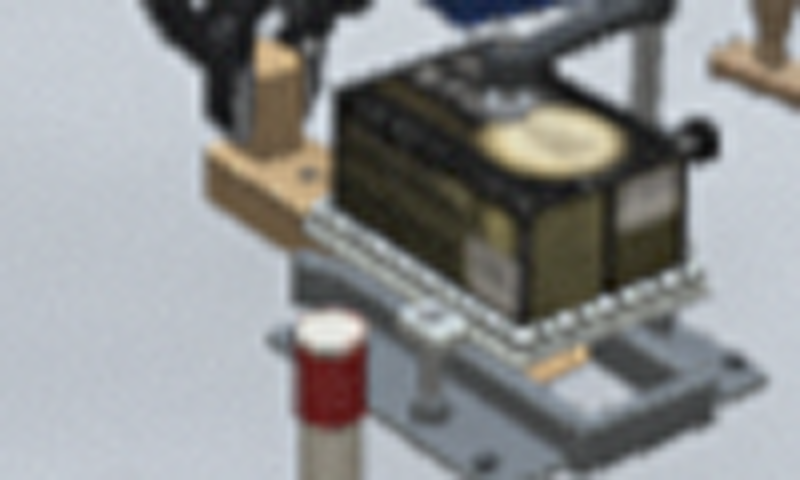

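Push is now 15.3 N, about 7 N above the lifting push and roughly 3 mm of wedge past the touch. That should be about 6–8 N on the foot. I'll stop here, relax, then open.

```bash

python3 -m jog '[[0,0,0.4,0,-1],[0,0,0.2,0,-1],[0,0,0.05,0,-1],[0,0,0,0,-1],[0,0,0,0,-1]]'; python3 g.py
python3 - <<'E'
from h import *
s=sense();R=Rt(s);print(R[:,0].round(4),R[:,2].round(4))
E
```

```text
clock: 21.4
tcp_pos: [0.5579, 0.0864, 0.0342]
eef_rot: [2.968, 1.44, 1.295]
contact_force: [0.1, 4.2, 0.8]
gripper_width: 0.0233
y 158.38 x 0.57 z 34.26 | Fy 4.42 Fx 0.26 Fz 0.31 | T 0.42 0.21 0.07 [4.2 4.6 4.4 4.6 4.6 4.3] 21.65
[ 0.0355  0.1253 -0.9915] [-0.0992 -0.9868 -0.1283]
```

```bash

python3 -m jog '[[0,0,0,0,-0.6],[0,0,0,0,-0.3],[0,0,0,0,0],[0,0,0,0,0.5],[0,0,0,0,1],[0,0,0,0,1],[0,0,0,0,1],[0,0,0,0,1]]'; python3 f.py
python3 - <<'E'
from h import *
sc=snapshot('scene');cv2.imwrite('pics/s11.png',cv2.resize(sc[190:250,270:370],None,fx=8,fy=8,interpolation=2))
cv2.imwrite('pics/w11.png',snapshot('wrist'))
E
```

```text
clock: 22.32
tcp_pos: [0.5579, 0.0862, 0.0343]
eef_rot: [2.968, 1.44, 1.295]
contact_force: [0.3, -0.8, -0.6]
gripper_width: 0.0854
y 0.1582 x 0.0006 z 0.0343 | Fy -0.72 Fx 0.37 Fz -0.62 | T [-0.15  0.02  0.  ] 22.3167
```

View pics/s11.png

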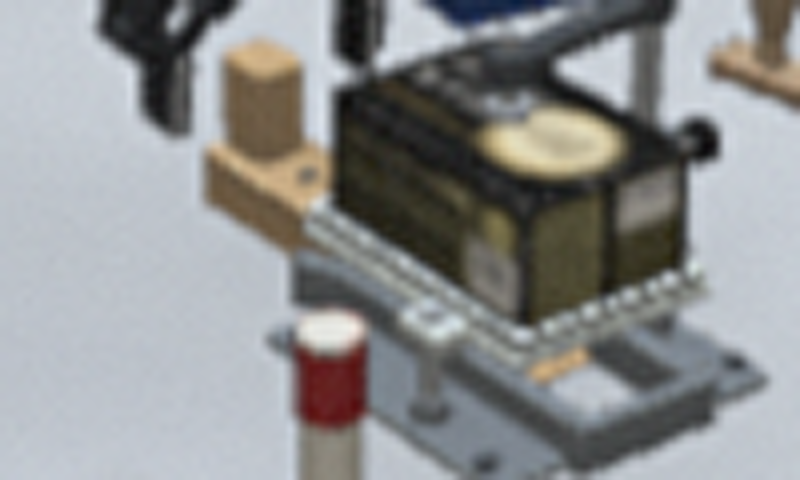

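View pics/w11.png

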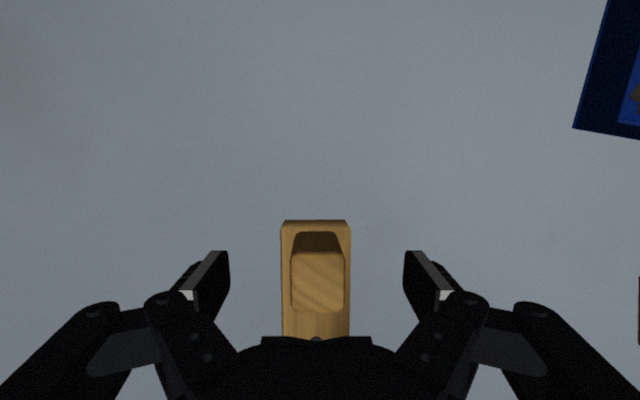

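The fingers are clear of the handle: pads at about (225,255) and (408,255), handle in between. The wedge stays flat. I'll retreat straight up and check again.

```bash

python3 -m jog '[[-1,0,-0.13,0,1],[-3,0,-0.4,0,1],[-5,0,-0.65,0,1],[-8,0,-1,0,1],[-11,0,-2.5,0,1],[-14,0,-5,0,1],[-14,0,-7,0,1],[-14,0,-7,0,1],[-14,0,-7,0,1],[-14,0,-7,0,1]]'
python3 - <<'E'
from h import *
import time
sc=snapshot('scene');cv2.imwrite('pics/s12.png',cv2.resize(sc[190:250,270:370],None,fx=8,fy=8,interpolation=2))
t=snapshot('top');cv2.imwrite('pics/t12.png',cv2.resize(t[160:300,200:420],None,fx=3.5,fy=3.5,interpolation=2))
for n in ('wedge','wedge_grip','wedge_nose','carton'):
    for c in('scene','top'): print(n,c,[(d['conf'],d['location']) for d in tip_of(c,n)[:1]])
k=regions_of('wrist','wedge')
E
```

```text
clock: 23.25
tcp_pos: [0.5592, 0.1368, 0.1818]
eef_rot: [2.975, 1.442, 1.302]
contact_force: [-0.5, 0.1, -0.4]
gripper_width: 0.0853
wedge scene [(0.85, [0.5531, 0.078, -0.0002])]
wedge top [(0.69, [0.5593, 0.0817, -0.0062])]
wedge_grip scene [(0.89, [0.5559, 0.0803, 0.0452])]
wedge_grip top [(0.81, [0.5547, 0.0859, 0.0477])]
wedge_nose scene []
wedge_nose top []
carton scene [(0.94, [0.5395, -0.0666, 0.0482])]
carton top [(0.7, [0.5388, -0.0721, 0.0444])]
```

View pics/s12.png

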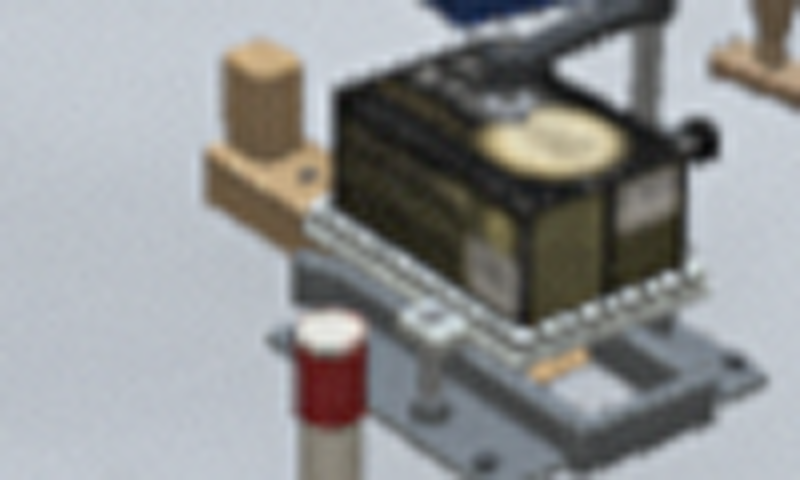

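View pics/t12.png

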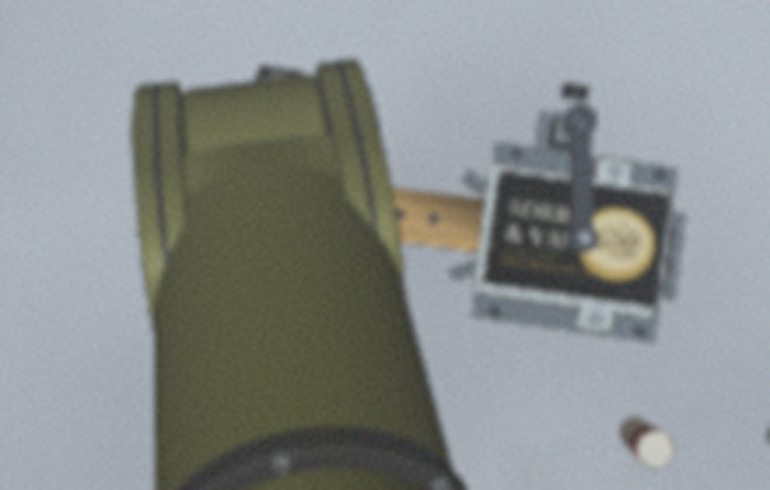

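The wedge lies flat and in line, with the carton level and held up under the foot. The robot is clear, so I'm handing in.

```bash
python3 -m jog '[[0,0,0,0,1],[0,0,0,0,1],[0,0,0,0,1]]'; python3 -c "
from rig import *
hand_in()"
```

```text
clock: 24.05
tcp_pos: [0.5599, 0.1377, 0.182]
eef_rot: [2.968, 1.44, 1.296]
contact_force: [-0.1, -0.0, 0.6]
gripper_width: 0.0852
the job is handed in; nothing more can be done
```

I gripped the wedge by its handle, entered it nose first into the channel and slid it under the roller. I then let go, backed off and handed the job in at about 24 s. No verdict is reported, so the result is not confirmed.

**Press on the foot:** The push was steady at about 7–9 N while the platform rose. It then climbed to 15.3 N over roughly the last 3 mm. I estimate 6–8 N on the gauge foot, less about 1 N after settling. This comes from the push and travel only; the carton force itself was never measured.

**Last checks:**
- **Wedge:** it looked flat and in line in the scene and top pictures after release.
- **Carton:** the networks put its underside at about 44–48 mm above the table, against 34 mm at the start, and it looked level.
- **Robot:** it stood clear with no contact force.
- **Other objects:** none looked moved in the pictures, though the arm hid part of the last top view.

**Disagreements:**
- The stand's position differed by up to about 5–8 mm between the camera views. I settled it by comparing the wedge with the channel's flares in the top picture.
- The nose could not be seen at the end, hidden under the platform.
- The push had already climbed to 12 N early in the lift. That was friction from pressing down and sideways, and it dropped to about 8 N once I eased off.
- The gripper tilted about 7° under the pushing load, but the wedge stayed flat.

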